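Stop the vial carousel and hold its idler arm off the platter

ROBOT

A 6-joint arm with a two-finger parallel gripper is mounted at the origin on a cart in front of the work surface, level with it; the furniture and walls round the work are solid. World frame = base frame: x ahead of the robot, y to its left, z up, the work surface at z = 0. Lengths are in m, angles in degrees, forces in N, time in s.
With the tool pointing down it reaches from about 0.425 to 0.95 m from the base axis. Payload 3.5 kg.
Tool frame: the origin (TCP) lies midway between the tips of the shut fingers; the grasp point (between the pads) lies 19 mm behind it; z points along the fingers, y is the direction in which the jaws open and shut (so a half turn about z gives the same grasp; the last joint's range is limited). The gripper opens to 85 mm and grips with 20 to 120 N. Pads are 22 mm wide; open, the fingers measure 114 mm over their backs; the gripper's body (76 mm by 85 mm) begins 54 mm behind the grasp point. The pads swing forward as they close: fully open they stand 13 mm farther back than shut.
Start: joints at [57.296, 16.404, 90.338, -0, 73.258, -8.594], TCP at [0.276, 0.616, 0.195] pointing down, gripper open.
Joint ranges: [-158.93, 158.93], [-51.34, 127.21], [12.03, 142.37], [-87.48, 267.48], [13.55, 161.25], [-162.69, 162.69]. Speed limits (degrees/s): [159.86, 159.86, 180, 180, 180, 180].

INTERFACE

Orientations are given as [roll, pitch, yaw] about the fixed x, y, z axes, in that order (R = Rz(yaw) Ry(pitch) Rx(roll)).
In Python, from workcell import readout, optics, env gives the robot as it stands.
- The arm moves only by the shell command python3 -m inch 'ROWS' [FORCE]. ROWS is text: rows parted by semicolons, each of 7 numbers parted by spaces: the shift along the world's x, y, z in units of 30 mm (1.0 is 30 mm), then the turn, a rotation vector about the world's x, y, z in units of 6 degrees (1.0 is 6 degrees), then the finger opening in mm, from 0 to 85.4. A call has 1 to 8 rows; each row shifts and turns the pose as measured when the row begins; what a row does not reach is not made up. A row lasts 1/12 s, in which the tool goes at most 41.7 mm and 7.16 degrees, less where a joint would pass 70% of its speed; a pose out of reach is approached as far as the arm can. A call is refused whole if a number of a shift passes 1 or a number of a turn 1, either way. A call with a gripper value outside its range is refused whole. The fingers move at their own pace and stop on an object; FORCE is the grip in N (left out, the last holds). Time passes only in rows, so rows that do not move let the fingers close. It gives the time, the measured TCP pose, the force and the opening at its end, in the units of the state.
- readout.observe(): the state, without advancing time (a new reading comes with each control period).
- optics.capture(name): name is "side" or "top"; returns the picture (384x512x3 uint8, red, green, blue); there is no depth.
- optics.camera_model(name): a dict with "mtx" (3x3 intrinsics, pixels), "cam_to_world" (4x4, takes a point from camera to world coordinates). Camera axes: x right, y down, z forward; pixel columns grow to the right and rows downward; lengths in m; the calibration is good to about 2 mm. A picture is of the moment at which its call begins. camera_model takes no time and is no camera call.
- env.sign_off(): hands the job in, once; it reports no verdict.
The state is a dict: "time_s": time; "joints": joint angles; "joint_velocities": joint speeds; "tau": joint torques, N m; "position": TCP position; "orientation": TCP orientation; "force": force on the tool from outside, world axes, zero at the start; "moment": the same for the moment, N m; "width": finger opening in m.
Only numpy, scipy, OpenCV 4.12 (cv2) and the standard library are available. Lean on these libraries where they do the work, as an engineer would, in place of code of your own. Each camera call takes 0.05 s, during which the arm holds its last target. There are 200 camera calls.

TASK

The vial carousel's drive has to be serviced. First stop it: press the round button on the small control box fully down and let it come right up again. Then push the upright post of the carousel's sprung tensioner arm back, away from the platter, until the arm has gone past its click, and finish holding it there: the click does not lock, so the program ends with the gripper still keeping the arm pushed back. Leave the sample cup, the milk bottle and the glass jar standing where they are.

Things in the scene. Friction and masses are not known exactly. Their poses are not given: they have to be found in the camera images.
- stop_button (a joint): travel of the round black push button, 0 = up, 0.007 m = fully down; it springs back up by itself; full travel takes about 5 N
- stop_button_top (a point): centre of the top face of the round black button (32 mm diameter, in a grey collar) on top of the control box: a white box 84 x 84 mm in plan, 43 mm high, fixed to the worktop left or right of the carousel. Pressed straight down
- carousel: fixed white machine; origin on the worktop; base spans own x -0.14..0.13, y -0.155..0.115, deck 35 mm up; own -x side roughly faces the robot, z up. Round grey platter (diameter 160 mm, top 61 mm up) at own (-0.01, 0.03), hub 97 mm high, white-capped vials up to 100 mm high on it; motor can; on the platter's -y side the steel tensioner arm
- tensioner (a joint): arm angle about its upright hinge: 0 at rest (idler wheel on the platter rim), grows counter-clockwise from above, post moving to the carousel's own -y. Spring back: 3 N at the post at rest, 9 N at the end stop, 0.42 rad. A sprung detent adds about 4 N from 0.11 rad and is fully past, clicked, at 0.29 rad. No lock: let go, it springs back
- post_mid (a point): middle of the upright black round post (14 mm diameter, free from 57 to 103 mm above the worktop, this point 78 mm) at the arm's free end, to push or pinch from above; moves with the arm, 165 mm from the hinge axis: at angle a it is at (-0.165 cos a, -0.165 sin a) from it in the carousel's axes. The arm is a flat bar 16 mm wide, top 51 mm above the worktop
- hinge_axis (a point): point on the arm's upright hinge axis, at the same height as post_mid; fixed on the carousel at its own (0.045, -0.08)
- sample_cup: loose bystander: small blue plastic cup, 49 mm wide, 64 mm high, on the other side of the carousel from the control box; origin under its centre
- milk_bottle: loose bystander: capped bottle, 74 mm wide, 136 mm high; origin under its centre
- glass_jar: loose bystander: upright glass jar, 60 mm wide, 137 mm high; origin under its centre
Mind the look-alikes: they are no part of the job. Leave any brown look-alike of the part that bears stop_button alone.

How it is judged:
By the outcome, as a careful person would: the job done as asked, in the order asked, and still so for the second after the job is handed in, while the arm keeps its last pose, push and grip.
It also fails if it takes over 48 s, if anything falls off the work surface, if the arm or the gripper's body presses on something with over 40 N, if the wrist force passes 120 N, or if a joint passes its speed limit or range.

## Working session

There is one attempt and no reset: what is moved stays moved. The work goes in short steps, Python scripts to look and compute and a shell command to move; the robot and the scene stay as the last step left them, time stands still between calls to the robot, and variables do not carry over. Pictures are saved under pics/ and viewed, about 8 in all and at most 12, crops included, and the job is handed in when it is done.

```bash
mkdir -p pics; cat > h.py <<'E'
import numpy as np, cv2
from workcell import readout, optics, env
def ray(cam,u,v,z):
    m=optics.camera_model(cam);T=np.array(m['cam_to_world']);K=np.array(m['mtx'])
    d=T[:3,:3]@np.linalg.solve(K,[u,v,1]);o=T[:3,3]
    return o+d*(z-o[2])/d[2]
def proj(cam,p):
    m=optics.camera_model(cam);T=np.array(m['cam_to_world']);K=np.array(m['mtx'])
    q=K@(T[:3,:3].T@(np.array(p)-T[:3,3]));return q[:2]/q[2]
def save(cam,name,crop=None,s=1):
    im=optics.capture(cam)[:,:,::-1]
    if crop: a,b,c,d=crop; im=im[b:d,a:c]
    cv2.imwrite('pics/'+name,cv2.resize(np.ascontiguousarray(im),None,fx=s,fy=s,interpolation=cv2.INTER_CUBIC))
E
python3 - <<'E'
from h import *
save('top','t1.png',s=1.5);save('side','s1.png',s=1.5)
for c in('top','side'):
    print(np.round(optics.camera_model(c)['cam_to_world'],3),np.round(optics.camera_model(c)['mtx'],1))
print(readout.observe())
E
```

```text
[[-0.021 -0.98   0.195  0.257]
 [-1.     0.017 -0.02   0.165]
 [ 0.016 -0.196 -0.981  1.566]
 [ 0.     0.     0.     1.   ]] [[404.5   0.  256.5]
 [  0.  404.5 188.7]
 [  0.    0.    1. ]]
[[ 0.954 -0.192  0.23   0.203]
 [-0.299 -0.585  0.754 -0.944]
 [-0.011 -0.788 -0.616  0.966]
 [ 0.     0.     0.     1.   ]] [[355.6   0.  250. ]
 [  0.  355.6 191. ]
 [  0.    0.    1. ]]
{'time_s': 0.1, 'joints': array([ 5.72951573e+01,  1.64500329e+01,  9.04142810e+01, -5.54416708e-04,
        7.32577538e+01, -8.59432269e+00]), 'joint_velocities': array([ 0.0717722 , -0.07670373, -0.20164618, -0.05704198, -0.09429224,
        0.03771471]), 'tau': array([ 2.71069357e-04, -4.07297122e+01, -2.93696809e+01, -1.71072638e-04,
        3.42193249e-03,  1.33848243e-05]), 'position': array([0.27534761, 0.61555751, 0.19406747]), 'orientation': array([-1.79879224e+02, -1.77168581e-02,  1.55889622e+02]), 'force': array([-0.0995334 ,  0.37586561,  0.45472043]), 'moment': array([-0.03834049, -0.01895858, -0.01574356]), 'width': 0.0857580187328164}
```

View pics/t1.png

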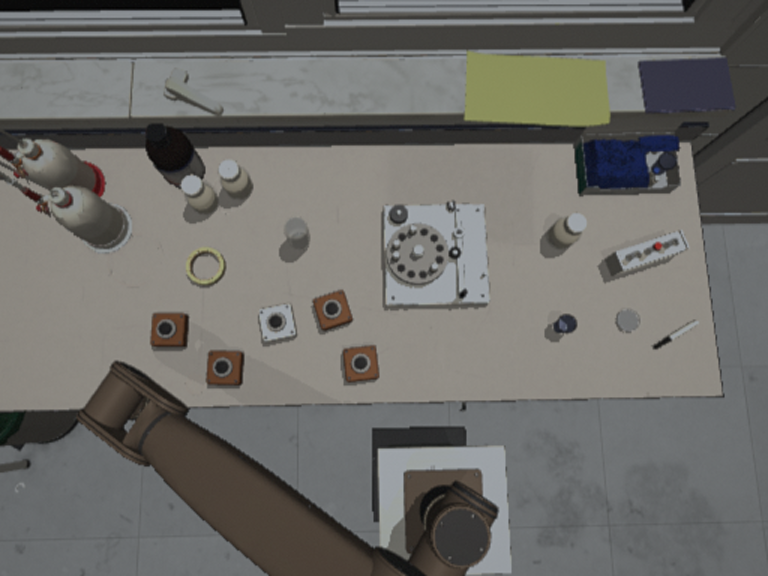

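View pics/s1.png

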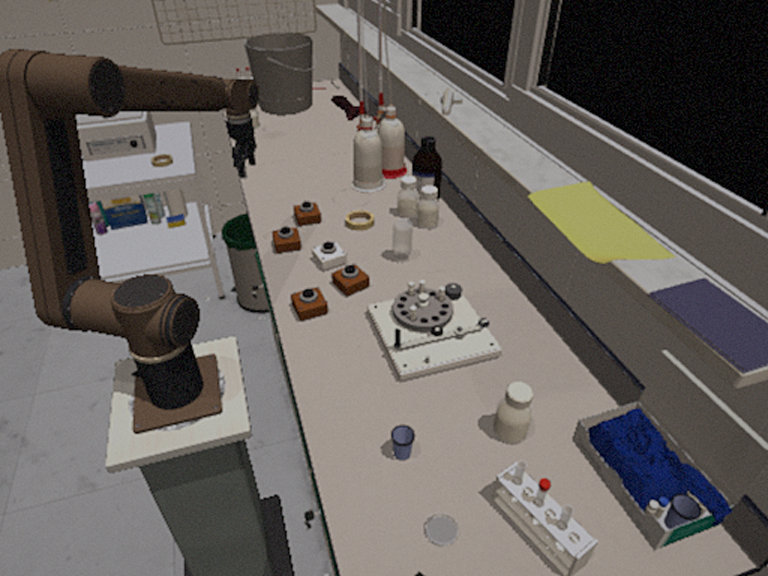

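The top view shows five button boxes. Four are brown, at (169,329), (224,367), (332,309) and (360,363). One is white, at (277,323), and it fits the description. The post looks like the black stub at (463,294), with the hinge near (459,233). I'll confirm both in one enlarged crop.

```bash
python3 - <<'E'
from h import *
t=optics.capture('top')[:,:,::-1];s=optics.capture('side')[:,:,::-1]
f=lambda i,a,b,c,d:cv2.resize(np.ascontiguousarray(i[b:d,a:c]),(400,300),interpolation=cv2.INTER_CUBIC)
# each 400x300
cv2.imwrite('pics/c1.png',np.vstack([np.hstack([f(t,160,190,220,235),f(t,250,130,334,193+13)[:300]]),np.hstack([f(s,190,145,250,190),f(s,240,185,340,260)])]))
E
```

```text
(no output)
```

View pics/c1.png

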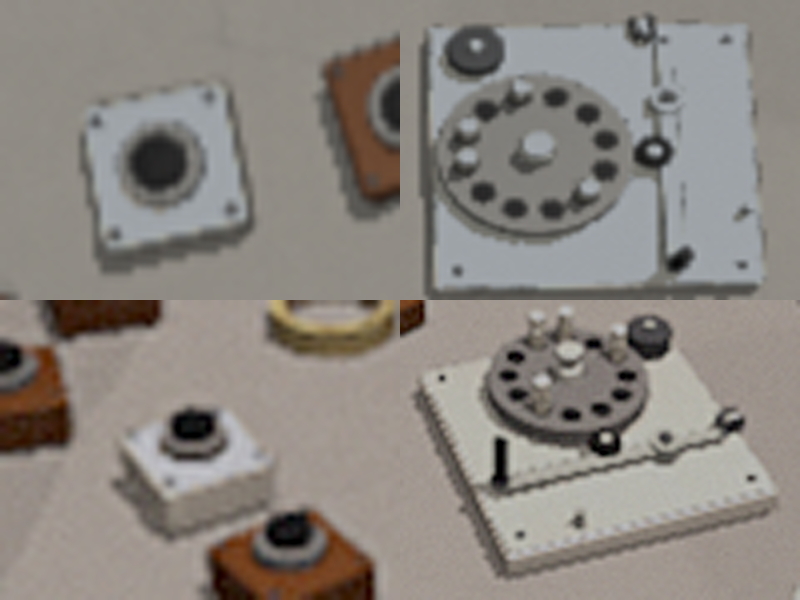

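The crop confirms it. The white box with the black button is at top px (183.5,214.3) and side px (219.2,163.7). The post's top end is at top px (310.5,193.3) and side px (265,219.5), and the silver hinge is at top px (306,155).

```bash
python3 - <<'E'
from h import *
r=lambda n,*a:print(n,np.round(ray(*a),4))
def tri(n,a,b):
    P=[]
    for c in('top','side'):
        m=optics.camera_model(c);T=np.array(m['cam_to_world']);P.append(np.array(m['mtx'])@np.linalg.inv(T)[:3])
    X=cv2.triangulatePoints(P[0],P[1],np.float64(a),np.float64(b)).ravel();print(n,np.round(X[:3]/X[3],4))
r('btn t','top',183.5,214.3,.055);r('btn s','side',219.2,163.7,.055);tri('btn',(183.5,214.3),(219.2,163.7))
r('post t','top',310.5,193.3,.103);r('post s','side',265.2,219.5,.103);tri('post',(310.5,193.3),(265.2,219.5))
r('pb t','top',307.1,197.9,.05);r('pb s','side',264.7,231.2,.05)
r('hinge t','top',306.1,154.8,.06);r('hinge s','side',(665-400)/4+240,(440-300)/4+185,.06)
# base corners, crop px in top
C=[(430,25),(748,22),(762,285),(433,288)]
for x,y in C: r('corner','top',(x-400)/4.762+250,y/3.947+130,.035)
E
```

```text
btn t [0.4652 0.4101 0.055 ]
btn s [0.4692 0.4111 0.055 ]
btn [0.4668 0.4098 0.0557]
post t [ 0.5278 -0.0635  0.103 ]
post s [ 0.5273 -0.0625  0.103 ]
post [ 0.5274 -0.0633  0.1038]
pb t [ 0.52  -0.058  0.05 ]
pb s [ 0.5246 -0.0672  0.05  ]
hinge t [ 0.6875 -0.0603  0.06  ]
hinge s [ 0.6882 -0.0688  0.06  ]
corner [0.7737 0.1302 0.035 ]
corner [ 0.7727 -0.1353  0.035 ]
corner [ 0.5045 -0.1323  0.035 ]
corner [0.5064 0.1334 0.035 ]
```

```bash
python3 -m inch '0.8 -0.85 0 0 0 0.5 0; 0.8 -0.85 0 0 0 0.5 0; 0.8 -0.85 0 0 0 0.5 0; 0.8 -0.85 0 0 0 0.5 0; 0.8 -0.85 0 0 0 0.5 0; 0.8 -0.85 0 0 0 0.5 0; 0.8 -0.85 -0.5 0 0 0.5 0; 0.8 -0.85 -0.5 0 0 0.5 0' 40
```

```text
time_s: 0.87
position: [0.4686, 0.4088, 0.1657]
orientation: [179.9, 0.2, -178.2]
force: [0.1, -0.7, 0.0]
width: 0.0003
```

```bash
python3 -m inch '0 0 -0.8 0 0 0 0; 0 0 -0.8 0 0 0 0; 0 0 -0.8 0 0 0 0; 0 0.05 -0.4 0 0 0 0; 0 0 0 0 0 0 0; 0 0 0 0 0 0 0'; python3 - <<'E'
from h import *
o=readout.observe();print(o['position'],o['force'])
print(proj('side',o['position']),proj('side',[.467,.4103,.0555]))
save('side','s2.png',(180,120,260,180),8)
E
```

```text
time_s: 1.37
position: [0.474, 0.4016, 0.0761]
orientation: [-179.9, 0.1, -178.8]
force: [0.6, -0.0, -0.6]
width: -0.0001
[0.47395461 0.40156476 0.07605911] [ 0.57416326 -0.01160627 -0.61207091]
[220.40100525 160.76477274] [218.76399194 163.78184321]
```

View pics/s2.png

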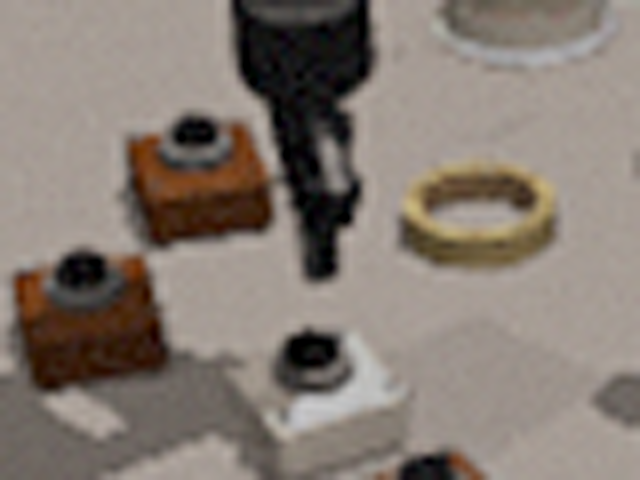

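The side view shows the shut fingertips at about px (219.8,154.4) above the white box, about 6 px higher than predicted. The button is where I expected it. I'll correct the lateral position and check again from both cameras.

```bash
python3 -m inch '-0.2 0.3 0 0 0 0 0; 0 0 0 0 0 0 0; 0 0 0 0 0 0 0; 0 0 0 0 0 0 0'; python3 - <<'E'
from h import *
o=readout.observe();print(o['position'],o['force'])
p=o['position']
for c in('side','top'):print(c,proj(c,p),proj(c,[.467,.4103,.0555]))
f=lambda i,a,b,c,d:cv2.resize(np.ascontiguousarray(i[b:d,a:c,::-1]),(400,400),interpolation=cv2.INTER_CUBIC)
cv2.imwrite('pics/c2.png',np.hstack([f(optics.capture('side'),195,130,245,180),f(optics.capture('top'),155,180,205,230)]))
E
```

```text
time_s: 1.75
position: [0.4691, 0.4149, 0.0819]
orientation: [179.8, 0.5, -178.6]
force: [-0.2, -0.2, 0.4]
width: 0.0003
[0.46914652 0.41485076 0.08189733] [-0.17430407 -0.22486077  0.38860786]
side [218.615041   158.36604169] [218.76399194 163.78184321]
top [181.0448886  212.28211461] [183.42647857 213.80403646]
```

View pics/c2.png

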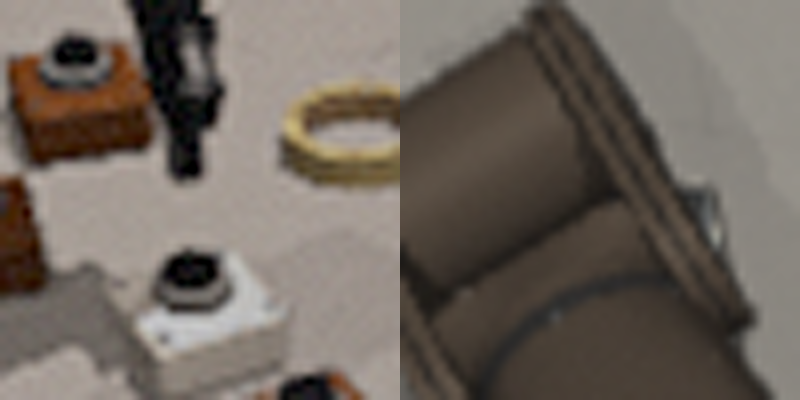

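```bash
python3 -m inch '0 0 -0.4 0 0 0 0; 0 0 0 0 0 0 0; 0 0 0 0 0 0 0; 0 0 0 0 0 0 0; 0 0 0 0 0 0 0'; python3 - <<'E'
from h import *
for i in range(4):
    o=readout.observe();print(o['position'],o['force'],o['joints'],o['width'])
    optics.capture('side')
p=o['position']
print(proj('side',p))
im=optics.capture('side')[130:180,195:245,::-1]
cv2.imwrite('pics/c3.png',cv2.resize(np.ascontiguousarray(im),(600,600),interpolation=cv2.INTER_CUBIC))
E
```

```text
time_s: 2.27
position: [0.4694, 0.4142, 0.0686]
orientation: [179.8, 0.5, -178.7]
force: [0.4, 0.0, -0.5]
width: -0.0001
[0.46941103 0.4142422  0.06857904] [ 0.38949975  0.02822476 -0.48335849] [ 32.20044508  17.43991101 103.14988952  -0.12059989  58.83991072
 -59.08372875] -0.0001217355931815257
[0.46936422 0.41417972 0.0685281 ] [-0.22095952  0.2496599  -0.80786393] [ 32.19794673  17.43964229 103.15623462  -0.12082881  58.84237353
 -59.08367955] -5.995704670819249e-05
[0.46939417 0.41426269 0.06862048] [-0.14433868 -0.79456653  1.09606474] [ 32.20252056  17.43500004 103.15125037  -0.11967699  58.839973
 -59.08195033] 2.984204882354219e-05
[0.46947874 0.41433415 0.06876497] [0.00993235 0.58361015 0.30675601] [ 32.20356078  17.42805367 103.14304219  -0.118698    58.83886066
 -59.08475405] 0.00014799621881172485
[218.89726408 160.82008254]
```

View pics/c3.png

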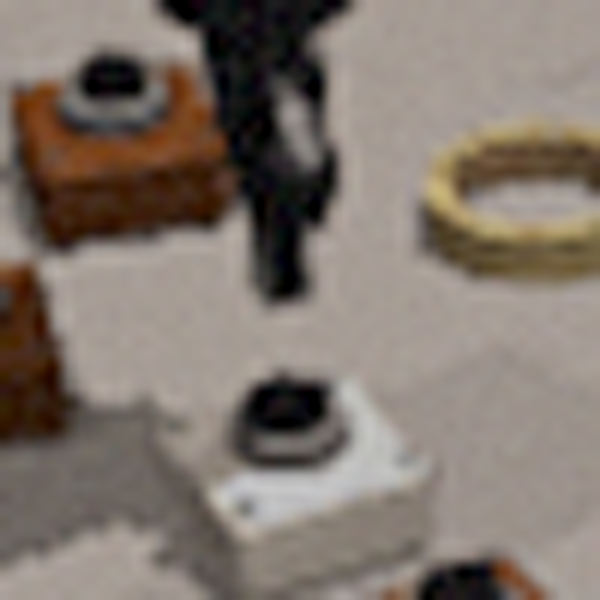

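Tip is at side px (218.3,154.8) against 160.8 predicted, and the button is at (219,163.8). I'll descend gently under force watch to resolve the difference.

```bash
python3 -m inch '0 0 -0.15 0 0 0 0; 0 0 -0.15 0 0 0 0; 0 0 -0.1 0 0 0 0; 0 0 0 0 0 0 0; 0 0 0 0 0 0 0'; python3 - <<'E'
from h import *
print(proj('side',[0.2753,0.6156,0.194]),proj('side',[0.2753,0.6156,0.207]))
im=optics.capture('side');cv2.imwrite('pics/raw4.png',np.ascontiguousarray(im[:,:,::-1]))
g=im[130:180,195:245].sum(2)
c=g[:,218-195:220-195].mean(1);print(np.round(c[10:40]))
E
```

```text
time_s: 2.93
position: [0.4697, 0.4144, 0.0558]
orientation: [179.8, 0.6, -178.7]
force: [-0.3, 0.1, 0.1]
width: 0.0002
[166.8125582  123.18522734] [166.38121568 120.66293044]
[268. 372. 349. 264. 248. 220. 194.  65.  44.  10.  57.  42.  18.  34.
  38.   4.   9. 272. 441. 500. 442. 234.   9.  62.  56.  21. 283. 318.
 126. 452.]
```

```bash
python3 -m inch '0 -0.08 -0.15 0 0 0 0; 0 0 -0.15 0 0 0 0; 0 0 -0.15 0 0 0 0; 0 0 -0.15 0 0 0 0; 0 0 0 0 0 0 0'; python3 - <<'E'
from h import *
o=readout.observe();print(o['position'],o['force'])
E
```

```text
time_s: 3.4
position: [0.4696, 0.4117, 0.0361]
orientation: [179.8, 0.6, -178.7]
force: [0.5, -0.1, 0.0]
width: -0.0004
[0.46961815 0.41172455 0.03611255] [ 0.4588869  -0.09545191  0.04533877]
```

```bash
python3 -m inch '0 0 -0.15 0 0 0 0; 0 0 -0.1 0 0 0 0; 0 0 0 0 0 0 0'; python3 - <<'E'
from h import *
o=readout.observe();print(o['position'],o['force'],proj('side',o['position']))
f=lambda i,a,b,c,d,w:cv2.resize(np.ascontiguousarray(i[b:d,a:c,::-1]),(w,500),interpolation=cv2.INTER_CUBIC)
cv2.imwrite('pics/c5.png',np.hstack([f(optics.capture('side'),195,130,235,180,400),f(optics.capture('top'),145,180,215,280,350)]))
E
```

```text
time_s: 3.65
position: [0.4698, 0.4119, 0.028]
orientation: [179.8, 0.6, -178.7]
force: [-0.5, 0.1, 2.9]
width: 0.0
[0.46983478 0.41185003 0.02803598] [-0.47492831  0.10773545  2.86608455] [219.6596048  168.41208463]
```

View pics/c5.png

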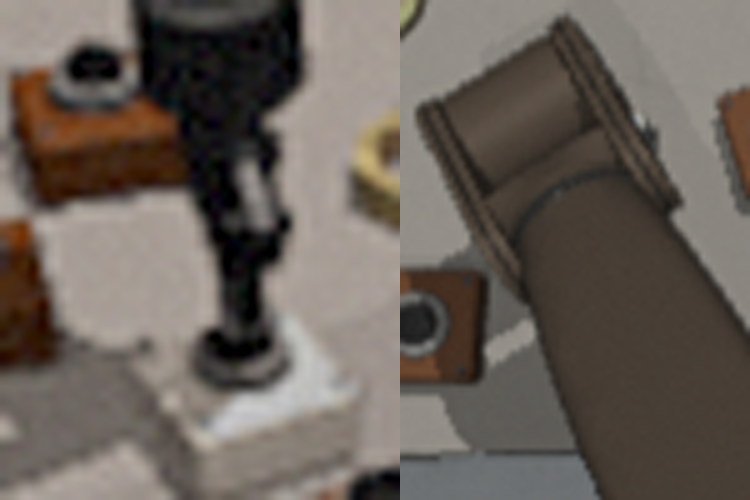

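Contact is at a reported z of 0.028 with a soft 2.9 N, and the finger is visibly centred on the button. So the reported z reads about 25 mm lower than the real tip. I'll keep pressing until the force climbs stiffly.

```bash
for i in 1; do python3 -m inch '0 0 -0.1 0 0 0 0; 0 0 0 0 0 0 0'; done; python3 -m inch '0 0 -0.1 0 0 0 0; 0 0 0 0 0 0 0'
```

```text
time_s: 3.92
position: [0.4702, 0.4121, 0.0265]
orientation: [179.7, 0.6, -178.6]
force: [-1.7, -1.9, 2.6]
width: -0.0
time_s: 4.08
position: [0.4705, 0.4123, 0.0244]
orientation: [179.7, 0.7, -178.6]
force: [-1.8, -0.4, 4.0]
width: 0.0001
```

```bash
python3 -m inch '0 0 -0.15 0 0 0 0; 0 0 0 0 0 0 0';  python3 -m inch '0 0 -0.15 0 0 0 0; 0 0 0 0 0 0 0'
```

```text
time_s: 4.25
position: [0.4715, 0.413, 0.0242]
orientation: [179.7, 0.7, -178.6]
force: [-2.4, -2.4, 4.8]
width: 0.0001
time_s: 4.42
position: [0.4725, 0.4137, 0.0243]
orientation: [179.7, 0.8, -178.6]
force: [-2.4, -2.1, 4.8]
width: 0.0001
```

```bash
python3 -m inch '0 0 -0.2 0 0 0 0; 0 0 0 0 0 0 0'
```

```text
time_s: 4.58
position: [0.474, 0.4149, 0.0247]
orientation: [179.7, 0.8, -178.6]
force: [-2.0, -1.9, 3.3]
width: -0.0003
```

The arm yields in each small row, so small steps cap the force, and the tip creeps outward. I'll lift, recentre and press with larger steps.

```bash
python3 -m inch '0 0 0.4 0 0 0 0; -0.2 -0.1 0 0 0 0 0; 0 0 0 0 0 0 0; 0 0 0 0 0 0 0'; python3 -m inch '0 0 0 0 0 0 0;0 0 0 0 0 0 0;0 0 -0.3 0 0 0 0; 0 0 -0.5 0 0 0 0; 0 0 -0.5 0 0 0 0'; python3 -c "
from h import *
o=readout.observe();print(o['tau'],o['joints'])"
```

```text
time_s: 4.92
position: [0.4687, 0.4125, 0.0384]
orientation: [179.5, 1.1, -178.6]
force: [-0.1, 0.5, 0.2]
width: -0.0002
time_s: 5.33
position: [0.4691, 0.4132, 0.021]
orientation: [-179.9, 0.4, -178.4]
force: [-42.0, -31.6, 107.9]
width: 0.0001
[ -3.03635336  16.33772135  -6.74033359   0.75105501 -12.95986354
  -0.03128307] [ 32.19882233  21.17211757 104.0578494   -0.31268159  54.49209578
 -59.18878899]
```

That hit 108 N, much stiffer than expected: the button is certainly bottomed. I'll back off at once.

```bash
python3 -m inch '0 0 0.5 0 0 0 0; 0 0 0.8 0 0 0 0; 0 0 0.8 0 0 0 0; 0 0 0.8 0 0 0 0; 0 0 0 0 0 0 0; 0 0 0 0 0 0 0'; python3 - <<'E'
from h import *
o=readout.observe();print(o['position'],o['force'],o['orientation'])
im=optics.capture('side');cv2.imwrite('pics/raw6.png',np.ascontiguousarray(im[:,:,::-1]))
g=im[130:190,195:245].astype(int).sum(2)
b=cv2.imread('pics/raw4.png')[130:190,195:245].astype(int).sum(2)
print(np.abs(g-b)[30:].mean(1).round())
E
```

```text
time_s: 5.83
position: [0.4718, 0.4149, 0.1202]
orientation: [179.9, 0.7, -178.4]
force: [0.0, -0.4, -1.3]
width: 0.0003
[0.47180775 0.41494374 0.12024195] [ 0.03294676 -0.41470893 -1.29578613] [ 179.90940372    0.73929157 -178.37912329]
[10. 13. 21. 24. 19. 14. 15. 11. 16. 25. 15.  9. 14. 26. 37. 34. 30. 16.
  8.  9.  8.  9.  8.  9. 10. 10. 10. 10. 10. 10.]
```

```bash
python3 -m inch '0 -1 0 0 0 0 0; 0 -1 0 0 0 0 0; 0 -1 0 0 0 0 40; 0 -1 0 0 0 0 40; 0 -1 0 0 0 0 40; 0 -1 0 0 0 0 40; 0 -1 0 0 0 0 40; 0 -1 0 0 0 0 40' 30; python3 -m inch '0.2 -1 0 0 0 0 40; 0.2 -1 0 0 0 0 40; 0.2 -1 0 0 0 0 40; 0.2 -1 0 0 0 0 40; 0.2 -1 0 0 0 0 40; 0.2 -0.8 0 0 0 0 40; 0 0 0 0 0 0 40; 0 0 0 0 0 0 40'
```

```text
time_s: 6.55
position: [0.4614, 0.1681, 0.1014]
orientation: [-179.8, -0.7, -177.8]
force: [0.4, 0.3, -0.1]
width: 0.0401
time_s: 7.22
position: [0.4854, -0.0186, 0.0825]
orientation: [180.0, -2.4, -178.2]
force: [-0.5, 0.7, 0.2]
width: 0.0401
```

```bash
python3 -m inch '0 0 0.8 0 0 0 40; 0.5 -0.5 0.5 0 0.3 0 40; 0.5 -0.5 0 0 0 -0.1 40; 0.3 -0.3 0 0 0 -0.1 40; 0 0 0 0 0 0 40; 0 0 0 0 0 0 40; 0 0 0 0 0 0 40'; python3 - <<'E'
from h import *
o=readout.observe();p=o['position'];print(p,o['orientation'])
for c in('side','top'):print(c,proj(c,p),proj(c,p+[0,0,.0245]),proj(c,[.5275,-.063,.103]))
f=lambda i,a,b,c,d,w:cv2.resize(np.ascontiguousarray(i[b:d,a:c,::-1]),(w,500),interpolation=cv2.INTER_CUBIC)
cv2.imwrite('pics/c7.png',np.hstack([f(optics.capture('side'),240,180,300,240,500),f(optics.capture('top'),285,165,321,225,300)]))
E
```

```text
time_s: 7.8
position: [0.5168, -0.0504, 0.1119]
orientation: [179.5, -5.5, -179.1]
force: [-0.6, 1.3, 0.0]
width: 0.0402
[ 0.51683105 -0.05036713  0.11193817] [ 179.45716321   -5.51147528 -179.10943701]
side [261.35403172 216.07500603] [261.41538005 210.91129433] [265.30463362 219.57245786]
top [307.42410823 195.85374856] [308.37505899 194.6386635 ] [310.36953735 193.37862703]
```

View pics/c7.png

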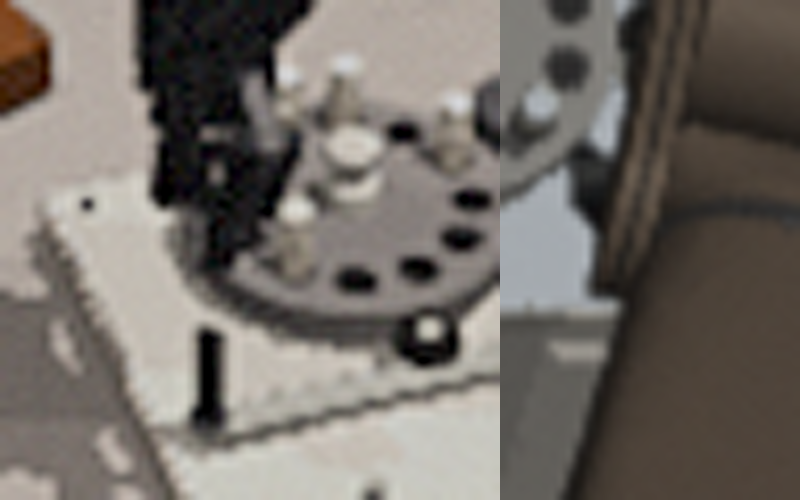

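The side view shows the open fingers above the post and on its platter side: +y fingertip about (260.4,204.6), -y fingertip (266.4,211.4), post top (265,219.5). The tool is also tilted 5.5°, so I'll level it and compute the offset.

```bash
python3 - <<'E'
from h import *
for z in(.130,.137,.14,.145):print(z,ray('side',263.4,208,z),ray('side',260.4,204.6,z),ray('side',266.4,211.4,z))
E
python3 -m inch '0.1 -0.2 0 0 -0.5 0 40; 0.1 -0.2 0 0 -0.42 0 40; 0 0 0 0 0 0 40; 0 0 0 0 0 0 40'
```

```text
0.13 [ 0.5311732  -0.03063162  0.13      ] [ 0.52700935 -0.00934612  0.13      ] [ 0.53524102 -0.05142621  0.13      ]
0.137 [ 0.52842811 -0.03828564  0.137     ] [ 0.52429914 -0.01717846  0.137     ] [ 0.53246185 -0.05890603  0.137     ]
0.14 [ 0.52725164 -0.04156594  0.14      ] [ 0.52313763 -0.02053518  0.14      ] [ 0.53127078 -0.06211166  0.14      ]
0.145 [ 0.52529087 -0.0470331   0.145     ] [ 0.52120176 -0.02612971  0.145     ] [ 0.52928566 -0.06745439  0.145     ]
time_s: 8.23
position: [0.5201, -0.0591, 0.1104]
orientation: [179.5, -0.0, -178.9]
force: [0.4, 0.9, -0.5]
width: 0.0398
```

```bash
python3 -m inch '0 -0.4 -0.4 0 0 0 44; 0 0 -0.3 0 0 0 44; 0 0 0 0 0 0 44; 0 0 0 0 0 0 44'; python3 - <<'E'
from h import *
o=readout.observe();p=o['position'];print(p,o['orientation'],o['force'])
print(proj('side',p+[0.006,0.008,.0265]))
for z in(.093,.095,.097):print(ray('side',218.3,154.75,z))
im=optics.capture('side')[190:240,240:300,::-1]
cv2.imwrite('pics/c8.png',cv2.resize(np.ascontiguousarray(im),(720,600),interpolation=cv2.INTER_CUBIC))
E
```

```text
time_s: 8.57
position: [0.5195, -0.0711, 0.0868]
orientation: [179.4, -0.2, -178.8]
force: [0.0, -0.1, 0.6]
width: 0.0439
[ 0.51948362 -0.07111138  0.0868393 ] [ 1.79432329e+02 -1.60832223e-01 -1.78818631e+02] [ 0.03006742 -0.08339945  0.6498763 ]
[264.8246319  217.56227945]
[0.47156347 0.42807515 0.093     ]
[0.47094905 0.42492962 0.095     ]
[0.47033463 0.4217841  0.097     ]
```

View pics/c8.png

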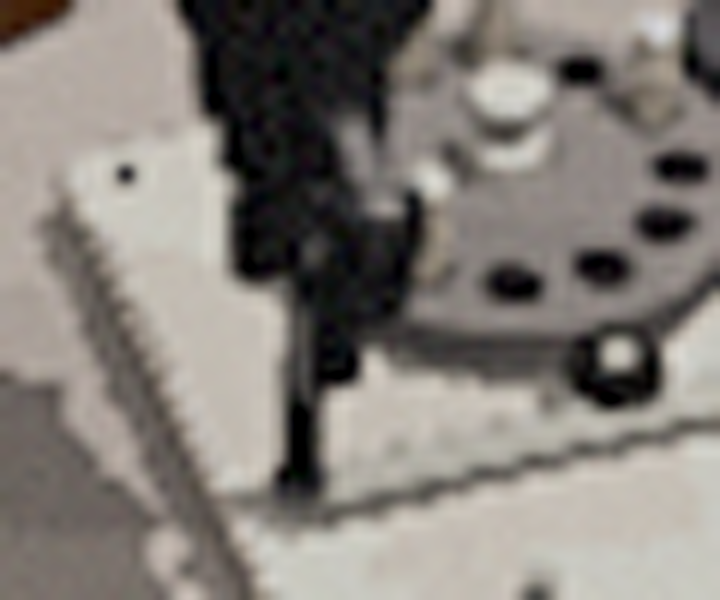

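The fingers straddle the post: +y tip (261.7,212.9), -y tip (268.2,221.7), midpoint (265,217.3), and the post axis extended upward gives (265.2,217.7). I'll descend with force checks.

```bash
python3 -m inch '0 0 -0.3 0 0 0 44; 0 0 -0.25 0 0 0 44; 0 0 0 0 0 0 44'; python3 -m inch '0 0 -0.25 0 0 0 44; 0 0 0 0 0 0 44'
```

```text
time_s: 8.87
position: [0.5197, -0.0709, 0.0687]
orientation: [179.4, -0.2, -178.8]
force: [0.2, -0.4, -0.6]
width: 0.0441
time_s: 9.03
position: [0.5193, -0.0706, 0.0598]
orientation: [179.4, -0.2, -178.8]
force: [-0.4, 0.7, -0.2]
width: 0.044
```

```bash
python3 -m inch '0 0 -0.25 0 0 0 44; 0 0 -0.2 0 0 0 44; 0 0 -0.1 0 0 0 44; 0 0 0 0 0 0 44'; python3 -m inch '0 0 0 0 0 0 30; 0 0 0 0 0 0 24; 0 0 0 0 0 0 18; 0 0 0 0 0 0 18; 0 0 0 0 0 0 18' 25
```

```text
time_s: 9.37
position: [0.5193, -0.0705, 0.0414]
orientation: [179.4, -0.2, -178.8]
force: [0.2, 0.2, -0.2]
width: 0.0441
time_s: 9.78
position: [0.519, -0.0677, 0.0416]
orientation: [179.1, -0.3, -178.8]
force: [0.7, 3.5, -0.4]
width: 0.0183
```

```bash
python3 -m inch '0 0 0 0 0 0 12; 0 0 0 0 0 0 8; 0 0 0 0 0 0 8; 0 0 0 0 0 0 8' 30; python3 - <<'E'
from h import *
o=readout.observe();print(o['position'],o['force'],o['width'])
im=optics.capture('side')[190:240,240:300,::-1]
cv2.imwrite('pics/c9.png',cv2.resize(np.ascontiguousarray(im),(720,600),interpolation=cv2.INTER_CUBIC))
E
```

```text
time_s: 10.12
position: [0.5189, -0.0671, 0.0417]
orientation: [179.1, -0.3, -178.8]
force: [0.7, 3.1, -0.5]
width: 0.0133
[ 0.51893075 -0.06711566  0.04171147] [ 0.74560155  3.06145351 -0.4673624 ] 0.013252798437077735
```

View pics/c9.png

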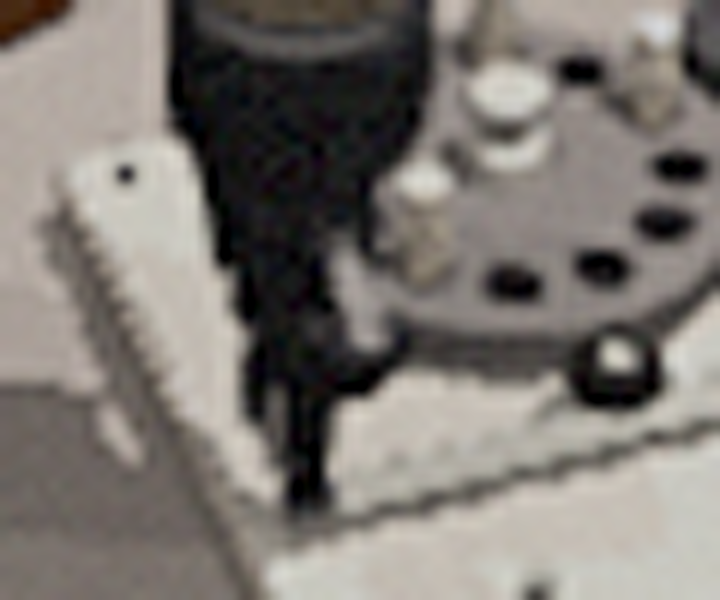

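The post is pinched: width 13.3 mm, 3 N spring force. Now I'll push it along the arc.

```bash
python3 -m inch '0 -0.3 0 0 0 0 8; 0 -0.3 0 0 0 0 8; 0.03 -0.3 0 0 0 0 8' 40;  python3 -m inch '0.05 -0.3 0 0 0 0 8; 0.05 -0.3 0 0 0 0 8; 0.05 -0.3 0 0 0 0 8'
```

```text
time_s: 10.42
position: [0.5207, -0.0894, 0.0416]
orientation: [178.5, -0.1, -178.7]
force: [0.5, 13.5, 3.0]
width: 0.0128
time_s: 10.67
position: [0.5254, -0.1115, 0.0416]
orientation: [177.9, -0.1, -178.6]
force: [2.0, 10.4, -0.2]
width: 0.012
```

```bash
python3 -m inch '0.1 -0.3 0 0 0 0 8; 0.08 -0.3 0 0 0 0 8; 0.05 -0.2 0 0 0 0 8'
```

```text
time_s: 10.92
position: [0.5309, -0.1276, 0.0413]
orientation: [176.8, -0.5, -178.6]
force: [-2.9, 26.3, 8.9]
width: 0.0124
```

The force rose to 26 N, so it's at the end stop, past the click. I'll ease to a moderate hold.

```bash
python3 -m inch '0 0 0 0 0 0 8; 0 -0.03 0 0 0 0 8; 0 -0.05 0 0 0 0 8'; python3 - <<'E'
from h import *
for i in range(6): im=optics.capture('side')
o=readout.observe();print(o['position'],o['force'],o['width'])
im=im[:,:,::-1];a=im[175:250,170:350]
cv2.imwrite('pics/c10.png',cv2.resize(np.ascontiguousarray(im[120:330,170:400]),(690,630-30),interpolation=cv2.INTER_CUBIC))
E
```

```text
time_s: 11.17
position: [0.5295, -0.1241, 0.0417]
orientation: [176.1, -0.8, -178.5]
force: [1.4, 9.6, -0.0]
width: 0.0127
[ 0.52946662 -0.12407244  0.04168976] [0.92589972 9.8919586  2.26563909] 0.012628980603356241
```

View pics/c10.png

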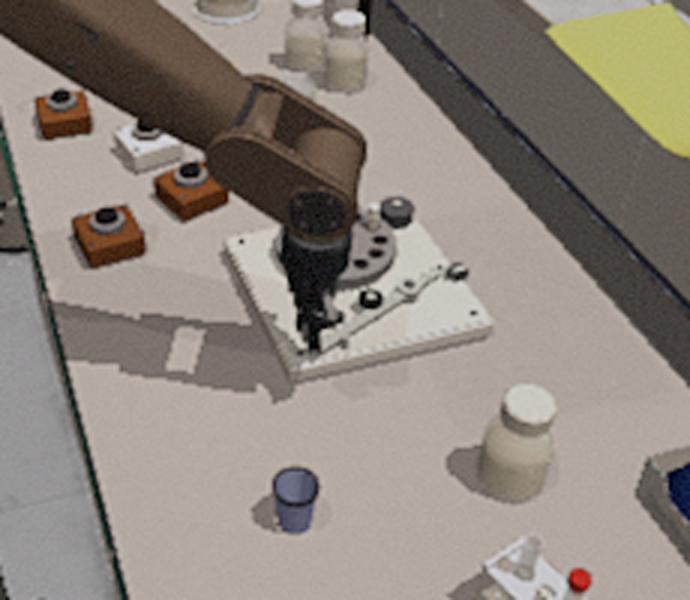

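The arm is swung well back, with the hinge at about (306,221.5) and the arm end at about (274,243). The cup, the bottle and the white box are all upright. Next I'll check the angle and whether the hold is steady.

```bash
python3 - <<'E'
from h import *
h=ray('side',306,221.5,.051);p=ray('side',273.5,242.5,.051);print(h,p,np.arctan2(h[1]-p[1],h[0]-p[0]))
for i in range(16):
    optics.capture('side')
    if i%5==0:o=readout.observe();print(o['time_s'],o['position'],o['force'].round(1))
E
```

```text
[ 0.68870111 -0.06737573  0.051     ] [ 0.53501614 -0.13105442  0.051     ] 0.3928117704947397
11.5167 [ 0.52946803 -0.12409596  0.04168565] [-0.6  8.7  1.6]
11.7667 [ 0.52947033 -0.12407052  0.0416771 ] [1.1 9.2 1.1]
12.0167 [ 0.52947237 -0.12408497  0.04169325] [-0.5  9.7  1.6]
12.2667 [ 0.52946377 -0.12408588  0.04169322] [0.3 9.8 1.7]
```

The angle is about 0.36–0.39 rad, past 0.29, and the hold is steady at about 9 N. Handing in.

```bash
python3 -c "
from h import *
print(env.sign_off(), readout.observe()['force'])"
```

```text
the job is handed in; nothing more can be done
the job is handed in; nothing more can be done
```

I pressed the stop button and let it up, then pinched the tensioner post and pushed the arm back. The job is handed in with the gripper still holding it there. The one thing that could fail it is a wrist force right at the 120 N limit.

- **Button:** I pressed the button on the white box, not the brown ones, until it bottomed, then lifted clear. I didn't enlarge a picture to confirm it came back up. A first, gentler press stopped at about 5 N, and the tip slid about 4 mm outward, so I lifted, recentred and pressed again.
- **Wrist force:** that second press was much harder than I meant. The one reading I have is about 108 N vertical and about 120 N in total. I backed off at once, but it may have gone just over.
- **Tensioner:** I pushed the post back until the force jumped to 26 N, which I took as the end stop, then eased off. The arm angle came out at about 0.36 rad from travel and 0.39 rad from the side picture, both past the 0.29 rad click. The hold stayed steady at about 9–10 N for about a second before hand-in.
- **Bystanders:** the cup and milk bottle look undisturbed in the last picture. The glass jar was hidden behind the arm there, so I didn't check it, though my path stayed well away from it.
- **Readings that disagreed:** the reported tool height was about 25 mm below the real fingertips, and its x and y were up to about 10 mm off. I corrected this using the contact with the button and the side camera.
- **Time:** about 12.3 s of the 48 s allowed.

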